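Lock a contact-printing frame with a T-slot hold-down

TASK

Lock the wooden printing frame down with the hold-down that has the straight bar handle. Lower its oblong foot into the wide pocket at one end of the slotted rail, slide it along the slot to the other, closed end, and turn it a quarter turn so that its foot locks under the rail and its strap lies across the frame's edge; then let go. Leave the round-knob hold-down standing where it is.

Things in the scene. Friction and masses are not known exactly. Their poses are not given: they have to be found in the camera images.
- bar_stud_center (a point): Hold-down to use, loose, upright, 82 mm tall, 0.22 kg; point on its axis 41 mm up. Steel foot 24 (x) x 48 (y) x 10 mm, shank dia 8, strap 20 x 116 (y) x 4 mm with underside 28 mm above the foot's underside, on top a wooden bar handle 14 (x) x 60 (y) x 20 mm high, its centre 31 mm above this point. All long along local y; z up; a half turn changes nothing. Grip the bar across its 14 mm.
- knob_stud_center (a point): The other hold-down, not to be moved: same height, shank and strap, but a round wooden knob (dia 36 mm, 20 mm high) and a round foot (dia 48 mm). Point on its axis, 41 mm above its underside.
- pocket (a point): Centre of the rail's entry pocket, at rail-top height (26 mm above table). Rail 74 x 232 mm, fixed along the wooden frame (26 mm high). y runs along the slot to the closed end, x towards the frame. Opening 40 (x) x 68 (y) mm, floor 22 mm below rail top; the foot enters only here, lengthwise. Then a 20 mm slot for the shank; under its 6 mm lips a channel 40 mm wide, 16 high, same floor.
- lock_end (a point): Locking place, on the slot's axis at rail-top height, 140 mm along +y from the pocket's centre, same axes. The visible slot ends 12 mm beyond it. Only here the channel under the lips widens, to 62 (x) x 74 (y) mm about this point, so the foot can turn a quarter turn either way and is then caught. The turned strap passes over the frame's border, which begins 37 mm from the slot's axis.
Not all that is in view belongs to the job. What is shaped like the part that bears bar_stud_center but blue or yellow is not meant.

How it is judged (in metres and radians):
On the way, in this order (a step that is already met when the one before it is completed fails the run):
1. the bar-handled hold-down's foot is down in the pocket (horizontal distance between bar_stud_center and pocket below 0.022 m and z of bar_stud_center in the frame of pocket below 0.027 m), for 0.04 s.
2. it has been slid along the slot to the closed end, foot still under the rail's top (horizontal distance between bar_stud_center and lock_end below 0.018 m and z of bar_stud_center in the frame of lock_end below 0.027 m), for 0.04 s.
At the end, for the whole second after the job is handed in: The bar-handled hold-down stands at the closed end of the slot (within 18 mm of the locking place), its foot under the rail's lips, turned across the slot (within 20 degrees), upright within 10 degrees and at rest (all of step 2 and angle between the y axis of bar_stud_center and the x axis of lock_end, either way round below 0.35 rad and angle between bar_stud_center's own z axis and vertical below 0.17 rad and linear speed of bar_stud below 0.02 m/s); the robot touches nothing.
It fails at once if the round-knob hold-down is moved more than 30 mm or knocked over (distance of knob_stud_center from where it was at the start of the episode above 0.03 m or angle between knob_stud_center's own z axis and vertical above 0.5 rad).
It also fails if it takes over 46 s, if anything falls off the work surface, if the arm or the gripper's body presses on something with over 40 N, if the wrist force passes 120 N, or if a joint passes its speed limit or range.

ROBOT

A 6-joint arm with a two-finger parallel gripper is mounted at the origin on the work surface. World frame = base frame: x ahead of the robot, y to its left, z up, the work surface at z = 0. Lengths are in mm, angles in rad, forces in N, time in s.
With the tool pointing down it reaches from about 350 to 775 mm from the base axis. Payload 7.3 kg.
Tool frame: the origin (TCP) lies on the centre line of the jaws, within the pads' length; the fingertips stand 17 mm ahead of it and the grasp point (between the pads) lies 2 mm behind it; z points along the fingers, y is the line along which they close (so a half turn about z gives the same grasp; the last joint's range is limited). The gripper opens to 92 mm and grips with 3 to 60 N. Pads are 19 mm wide; open, the fingers measure 130 mm over their backs; the gripper's body (75 mm by 190 mm) begins 47 mm behind the grasp point.
Start: joints at [1.008, 0.342, 1.524, -0, 1.275, -0.146], TCP at [212.528, 480.082, 207.141] pointing down, gripper open.
Joint ranges: [-2.53, 2.53], [-0.77, 2.02], [0.04, 2.7], [-1, 4.14], [0.28, 2.66], [-3.11, 3.11]. Speed limits (rad/s): [2.57, 2.57, 3.14, 3.14, 3.14, 3.14].

INTERFACE

Orientations are given as [roll, pitch, yaw] about the fixed x, y, z axes, in that order (R = Rz(yaw) Ry(pitch) Rx(roll)).
In Python, from plant import bot gives the robot as it stands. The module is installed in compiled form; this text tells all that it offers.
- The arm moves only by the shell command python3 -m pendant 'ROWS'. ROWS is JSON, a list of rows, each a list of 3 entries, a list of its own where there are three numbers: the shift along the world's x, y, z as a fraction of full scale, then the turn, a rotation vector about the world's x, y, z as a fraction of full scale, then the opening, from -1 (shut) to 1 (fully open), so that 0 is half open. In form: [[[tx, ty, tz], [rx, ry, rz], claw], ...]. A call has exactly 10 rows; each row shifts and turns the commanded pose from where the row before left it; what a row does not reach is not made up. Full scale, the value 1, is 30 mm for a shift and 0.12 rad for a turn. A row lasts 1/12 s, in which the tool goes at most 41.7 mm and 7.16 degrees, less where a joint would pass 70% of its speed; a pose out of reach is approached as far as the arm can. A call with a number of a shift or a turn outside -1 to 1 is refused whole. A call with a gripper value outside its range is refused whole. The fingers move at their own pace and stop on an object; the grip force is fixed at half the most. Time passes only in rows, so rows that do not move let the fingers close, or fill a call up. It gives the time, the measured TCP pose, the force, the opening and the grip force at its end, in the units of the state.
- bot.get_obs(): the state, without advancing time (a new reading comes with each control period).
- bot.capture(name): name is "side" or "top"; returns the picture (384x512x3 uint8, blue, green, red); there is no depth.
- bot.camera_params(name): a dict with "fovy" (degrees; the focal length in pixels is half the picture's height over the tangent of half this angle, whatever the lens; pixels are square), "cx", "cy" (the principal point, pixels), "camera_from_world" (4x4, takes a point from world to camera coordinates). Camera axes: x right, y down, z forward; pixel columns grow to the right and rows downward; lengths in mm; the calibration is good to about 2 mm. A picture is of the moment at which its call begins. camera_params takes no time and is no camera call.
- bot.close_job(): hands the job in; it is judged then, once.
The state is a dict: "time": time; "joint_positions": joint angles; "dq": joint speeds; "tau": joint torques, N m; "tool_pos": TCP position; "tcp_rot": TCP orientation; "contact_force": force on the tool from outside, world axes, zero at the start; "moment": the same for the moment, N m; "grip_width": finger opening in mm; "finger_force": force on a finger pad.
Only numpy, scipy, OpenCV 4.12 (cv2) and the standard library are available. Lean on these libraries where they do the work, as an engineer would, in place of code of your own. Each camera call takes 0.05 s, during which the arm holds its last target. There are 200 camera calls.

## Working session

There is one attempt and no reset: what is moved stays moved. The work goes in short steps, Python scripts to look and compute and a shell command to move; the robot and the scene stay as the last step left them, time stands still between calls to the robot, and variables do not carry over. Pictures are saved under pics/ and viewed, at most 10 in all, crops included, and the job is handed in when it is done.

```bash
mkdir -p pics; python3 - <<'E'
from plant import bot
import cv2,numpy as np
for n in("top","side"):
    im=np.ascontiguousarray(bot.capture(n)); cv2.imwrite(f"pics/{n}0.png",im)
    p=bot.camera_params(n); print(n,p["fovy"],p["cx"],p["cy"],np.round(p["camera_from_world"],4).tolist())
o=bot.get_obs(); print(o)
E
```

```text
top 43.852103646670685 252.61089859044216 187.64374772521757 [[0.0277, -0.9996, 0.0101, -78.7552], [-0.9964, -0.0285, -0.0797, 471.7308], [0.08, -0.0078, -0.9968, 967.0534], [0.0, 0.0, 0.0, 1.0]]
side 46.033572376591295 248.19816193432405 195.4290922339118 [[0.9967, -0.0814, 0.0061, -480.2395], [-0.0434, -0.5908, -0.8056, 58.1038], [0.0692, 0.8027, -0.5924, 1105.6121], [0.0, 0.0, 0.0, 1.0]]
{'time': 0.1, 'joint_positions': array([ 1.00802893e+00,  3.42652318e-01,  1.52492468e+00,  3.29152192e-06,
        1.27536048e+00, -1.46021698e-01]), 'dq': array([ 0.00010554, -0.0022135 , -0.00070513, -0.00109896,  0.00090621,
       -0.00065478]), 'tau': array([ 1.49301395e-03, -4.32006884e+01, -2.44693208e+01,  7.20381830e-02,
        5.26355300e-02, -1.54332389e-05]), 'tool_pos': array([212.2980933 , 479.74713533, 206.51372807]), 'tcp_rot': array([-3.14026260e+00, -1.98789846e-04,  2.72484586e+00]), 'contact_force': array([-0.21471312,  0.10902669,  0.94425984]), 'moment': array([0.03439487, 0.00130743, 0.00704407]), 'finger_force': 0.0, 'grip_width': 91.58351783267643}
```

View pics/top0.png

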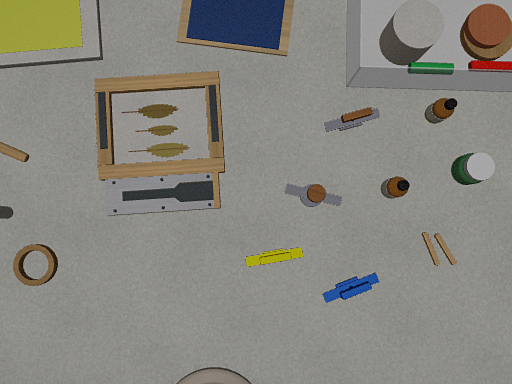

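View pics/side0.png

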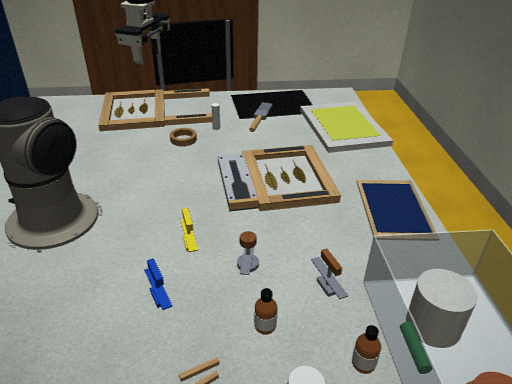

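The top view shows the bar stud near (352,120), the knob stud at (315,194), and the rail with its pocket near (196,191). The slot's closed end is near (122,195), and the frame lies on the world +x side. Next I'll zoom in and project.

```bash
cat > h.py <<'E'
from plant import bot
import cv2,numpy as np
def ray(n,u,v):
    p=bot.camera_params(n); f=192/np.tan(np.radians(p["fovy"]/2)); T=np.array(p["camera_from_world"])
    R,t=T[:3,:3],T[:3,3]; return -R.T@t, R.T@np.array([(u-p["cx"])/f,(v-p["cy"])/f,1])
def onz(n,u,v,z):
    c,d=ray(n,u,v); return (c+d*(z-c[2])/d[2])[:2]
def proj(n,P):
    p=bot.camera_params(n); f=192/np.tan(np.radians(p["fovy"]/2)); T=np.array(p["camera_from_world"])
    q=T[:3,:3]@np.array(P,float)+T[:3,3]; return np.array([p["cx"],p["cy"]])+f*q[:2]/q[2]
def crop(im,x,y,w,h,s): return cv2.resize(im[y:y+h,x:x+w],None,fx=s,fy=s,interpolation=cv2.INTER_CUBIC)
E
python3 - <<'E'
from h import *
t=cv2.imread("pics/top0.png")
a=crop(t,96,160,133,60,6); b=crop(t,312,95,80,40,6); c=crop(cv2.imread("pics/side0.png"),305,240,50,60,4)
o=np.zeros((600,798,3),np.uint8); o[:360,:798]=a; o[360:600,:480]=b; o[360:600,500:700]=c
cv2.imwrite("pics/z.png",o)
E
```

```text
(no output)
```

View pics/z.png

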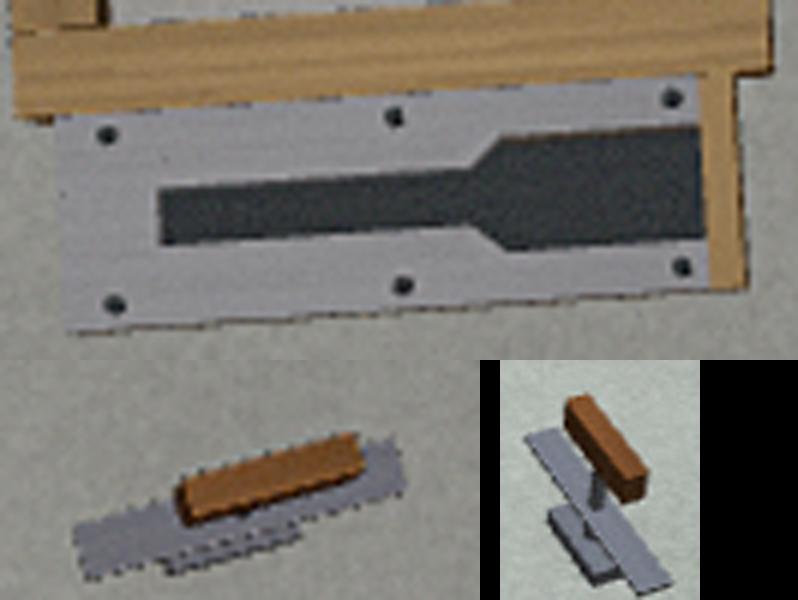

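```bash
python3 - <<'E'
from h import *
def P(X,Y,ox,oy,z): return onz("top",(X+.5)/6-.5+ox,(Y+.5)/6-.5+oy,z)
r=lambda X,Y,z=26:P(X,Y,96,160,z)
c=r(160,215.5); e=r(703,182); d=(c-e); L=np.linalg.norm(d); d/=L
print("closed",c,"end",e,"L",L,"dir",d,"yaw of y",np.arctan2(d[1],d[0]))
print("slot w",np.linalg.norm(r(160,188)-r(160,243)),"pocket w",np.linalg.norm(r(703,127)-r(703,237)))
print("rail corners",r(57,117),r(68,332),r(695,77),r(708,288))
print("pocket",c-152*d,e+34*d,"lock",c-12*d)
s=lambda X,Y,z=32:P(X,Y-360,312,95,z)
A=[s(73,525),s(88,578),s(395,440),s(405,490)]
m=np.mean(A,0); l=(A[0]+A[1]-A[2]-A[3])/2; print("strap ctr",m,"len",np.linalg.norm(l),"ang",np.arctan2(l[1],l[0]))
B=[s(182,485,82),s(190,522,82),s(357,435,82),s(365,470,82)]; l=(B[0]+B[1]-B[2]-B[3])/2
print("bar",np.mean(B,0),np.linalg.norm(l),np.arctan2(l[1],l[0]))
# side view: bar mask & check
im=cv2.imread("pics/side0.png"); 
for nm,(x,y,w,h) in {"side":(305,240,50,60),"top":(312,95,80,40)}.items():
    q=cv2.imread(f"pics/{nm}0.png"); hs=cv2.cvtColor(q,cv2.COLOR_BGR2HSV); mk=np.zeros(hs.shape[:2],np.uint8)
    mk[y:y+h,x:x+w]=cv2.inRange(hs,(3,100,30),(20,255,255))[y:y+h,x:x+w]; ys,xs=np.nonzero(mk); print(nm,xs.mean(),ys.mean(),len(xs), onz(nm,xs.mean(),ys.mean(),75))
    mm=proj(nm,[*m,72]); print(" proj bar centre from strap",mm)
# knob centre
print("knob",onz("top",316,193,82))
E
```

```text
closed [449.49256992 200.67444855] end [466.20860034  16.20371259] L 185.22655883651043 dir [-0.0902464   0.99591947] yaw of y 1.6611656802032793
slot w 18.78659924381013 pocket w 37.70802838431244
rail corners [482.18031977 237.42541254] [409.00452521 229.86381643] [502.20785018  20.18488112] [430.04840891  13.25524743]
pocket [463.21002296  49.29468939] [463.14022268  50.0649745 ] lock [450.57552674 188.72341493]
strap ctr [ 620.43713851 -266.28839742] len 115.0383963625446 ang 1.867082426849159
bar [ 619.17076103 -266.26916461] 60.198719319768706 1.886500649638502
side 330.92962962962963 261.76296296296294 270 [ 622.31982173 -270.07430882]
 proj bar centre from strap [329.37911516 261.54721494]
top 356.36286919831224 114.41772151898734 237 [ 620.47876942 -266.23594653]
 proj bar centre from strap [356.04615189 114.79084278]
knob [ 461.82758267 -187.9550494 ]
```

Dimensions agree to about 1–2 mm. The stud is at (620.5, -266.4) with its y axis at 1.875. The pocket is at (463.2, 49.7), the lock at (450.5, 188.7), and the rail yaw is 1.661. Moving to hover above the bar with yaw 1.875.

```bash

python3 -m pendant '[[[0.45,-0.83,-0.07],[0,0,-0.236],1],[[0.45,-0.83,-0.07],[0,0,-0.236],1],[[0.45,-0.83,-0.07],[0,0,-0.236],1],[[0.45,-0.83,-0.07],[0,0,-0.236],1],[[0.45,-0.83,-0.07],[0,0,-0.236],1],[[0.45,-0.83,-0.07],[0,0,-0.236],1],[[0.45,-0.83,-0.07],[0,0,-0.236],1],[[0.45,-0.83,-0.07],[0,0,-0.236],1],[[0.45,-0.83,-0.07],[0,0,-0.236],1],[[0.45,-0.83,-0.07],[0,0,-0.236],1]]'
python3 -m pendant '[[[0.45,-0.83,-0.07],[0,0,-0.236],1],[[0.45,-0.83,-0.07],[0,0,-0.236],1],[[0.45,-0.83,-0.07],[0,0,-0.236],1],[[0.45,-0.83,-0.07],[0,0,-0.236],1],[[0.45,-0.83,-0.07],[0,0,-0.236],1],[[0.45,-0.83,-0.07],[0,0,-0.236],1],[[0.45,-0.83,-0.07],[0,0,-0.236],1],[[0.45,-0.83,-0.07],[0,0,-0.236],1],[[0.45,-0.83,-0.07],[0,0,-0.236],1],[[0.45,-0.83,-0.07],[0,0,-0.236],1]]'
python3 -m pendant '[[[0.45,-0.83,-0.07],[0,0,-0.236],1],[[0.45,-0.83,-0.07],[0,0,-0.236],1],[[0.45,-0.83,-0.07],[0,0,-0.236],1],[[0.45,-0.83,-0.07],[0,0,-0.236],1],[[0.45,-0.83,-0.07],[0,0,-0.236],1],[[0.45,-0.83,-0.07],[0,0,-0.236],1],[[0.45,-0.83,-0.07],[0,0,-0.236],1],[[0.45,-0.83,-0.07],[0,0,-0.236],1],[[0.45,-0.83,-0.07],[0,0,-0.236],1],[[0,0,0],[0,0,0],1]]'
```

```text
time: 0.93
tool_pos: [347.7, 229.7, 185.9]
tcp_rot: [-3.141, -0.0, 2.44]
contact_force: [0.3, -0.1, -0.1]
grip_width: 91.8
finger_force: 0.0
time: 1.77
tool_pos: [482.8, -19.3, 164.8]
tcp_rot: [-3.141, -0.0, 2.157]
contact_force: [0.5, -0.1, -0.0]
grip_width: 91.8
finger_force: 0.0
time: 2.6
tool_pos: [604.9, -246.5, 144.5]
tcp_rot: [-3.141, 0.001, 1.899]
contact_force: [-1.3, 0.2, 0.3]
grip_width: 91.8
finger_force: 0.0
```

```bash

python3 -m pendant '[[[0.26,-0.33,0],[0,0,-0.1],1],[[0.26,-0.33,0],[0,0,-0.1],1],[[0,0,-0.4],[0,0,0],1],[[0,0,-0.4],[0,0,0],1],[[0,0,-0.4],[0,0,0],1],[[0,0,-0.4],[0,0,0],1],[[0,0,-0.4],[0,0,0],1],[[0,0,-0.4],[0,0,0],1],[[0,0,-0.08],[0,0,0],1],[[0,0,0],[0,0,0],1]]'
python3 -m pendant '[[[0,0,0],[0,0,0],0],[[0,0,0],[0,0,0],0],[[0,0,0],[0,0,0],-0.5],[[0,0,0],[0,0,0],-0.7],[[0,0,0],[0,0,0],-0.8],[[0,0,0],[0,0,0],-0.9],[[0,0,0],[0,0,0],-1],[[0,0,0],[0,0,0],-1],[[0,0,0],[0,0,0],-1],[[0,0,0],[0,0,0],-1]]'
```

```text
time: 3.43
tool_pos: [619.0, -261.4, 70.5]
tcp_rot: [-3.14, -0.002, 1.88]
contact_force: [-1.0, 0.1, 0.1]
grip_width: 91.7
finger_force: 0.0
time: 4.27
tool_pos: [619.6, -261.8, 71.8]
tcp_rot: [3.142, -0.0, 1.88]
contact_force: [-1.0, -0.4, -0.2]
grip_width: 29.7
finger_force: 0.0
```

```bash

python3 -m pendant '[[[0.03,-0.15,-0.05],[0,0,0],-0.5],[[0,0,0],[0,0,0],-0.5],[[0,0,0],[0,0,0],-1],[[0,0,0],[0,0,0],-1],[[0,0,0],[0,0,0],-1],[[0,0,0],[0,0,0],-1],[[0,0,0],[0,0,0],-1],[[0,0,0],[0,0,0],-1],[[0,0,0],[0,0,0],-1],[[0,0,0],[0,0,0],-1]]'
```

```text
time: 5.1
tool_pos: [620.5, -266.3, 70.4]
tcp_rot: [3.141, 0.0, 1.88]
contact_force: [0.6, -0.0, -0.3]
grip_width: -0.1
finger_force: 0.0
```

```bash
python3 - <<'E'
from h import *
a=bot.capture("top");b=bot.capture("side")
o=np.zeros((600,800,3),np.uint8); o[:300]=crop(a,262,75,200,75,4); o[300:600,:500]=crop(b,250,180,125,75,4)
cv2.imwrite("pics/z1.png",o); print(bot.get_obs()["grip_width"],bot.get_obs()["tcp_rot"],proj("top",[620.5,-266.3,70]),proj("side",[620.5,-266.3,70]))
E
```

```text
0.42220636762735597 [3.14151421e+00 5.02164640e-05 1.87956380e+00] [355.82487153 114.99310963] [329.29793329 262.27717611]
```

View pics/z1.png

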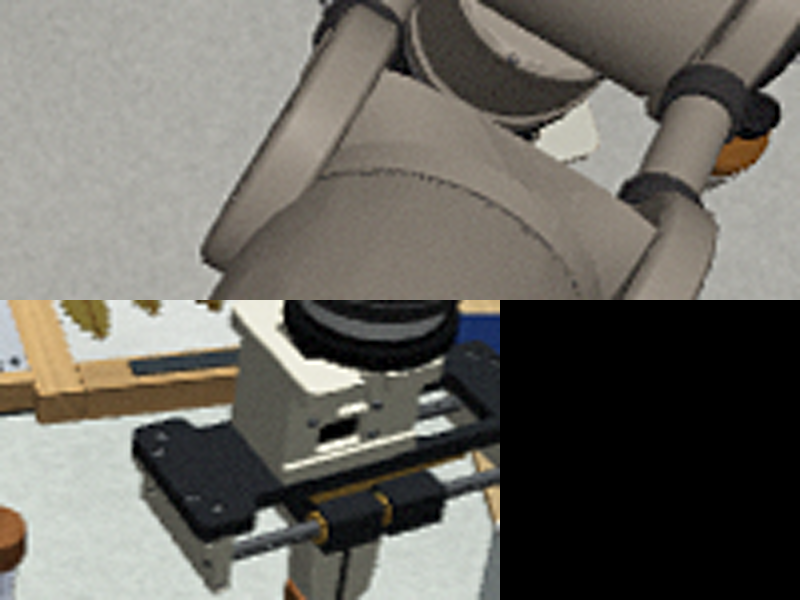

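The side view shows the fingers shut at about (335,250), with brown peeking out beside them near (322,252). I need to see lower.

```bash
python3 - <<'E'
from h import *
b=bot.capture("side")
cv2.imwrite("pics/z2.png",crop(b,270,205,120,110,5))
E
```

```text
(no output)
```

View pics/z2.png

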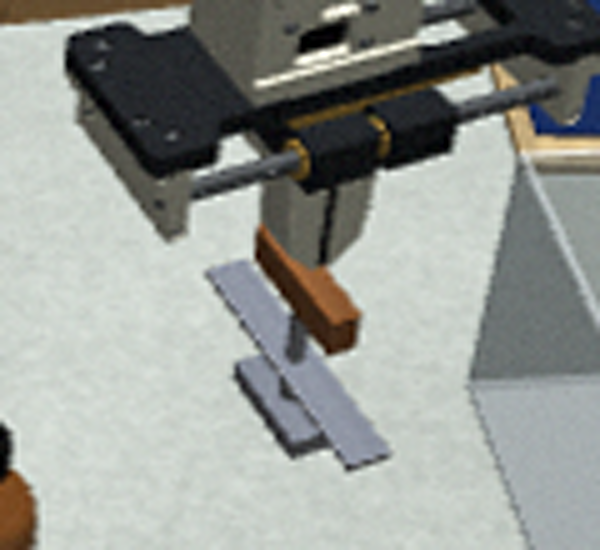

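```bash
python3 - <<'E'
from h import *
o=bot.get_obs(); print(o["tool_pos"],o["joint_positions"],o["contact_force"])
for z in(53,70,85,90,100,117): print(z,proj("side",[620.5,-266.3,z]))
for z in(53,70,85): print(z,onz("side",334,258,z))
for s in(-30,30): print(proj("side",[620.5+s*np.cos(1.875),-266.3+s*np.sin(1.875),82]))
E
```

```text
[ 620.51918898 -266.29628747   70.31159034] [-5.18786984e-01  7.34639627e-01  1.23583067e+00  4.13657037e-05
  1.17111003e+00 -8.27613557e-01] [-0.69191453 -0.36202229 -0.1456336 ]
53 [328.34225522 268.38390086]
70 [329.29793329 262.27717611]
85 [330.15925134 256.77340611]
90 [330.45021612 254.91415885]
100 [331.03805131 251.15792772]
117 [332.05583814 244.65433176]
53 [ 638.70221471 -238.10325943]
70 [ 632.59627037 -255.16828721]
85 [ 627.20867242 -270.22566466]
[338.00704035 268.14228708]
[322.35886814 248.12850251]
```

```bash
python3 - <<'E'
from h import *
cv2.imwrite("pics/z3.png",crop(bot.capture("side"),310,235,50,48,12))
E
```

```text
(no output)
```

View pics/z3.png

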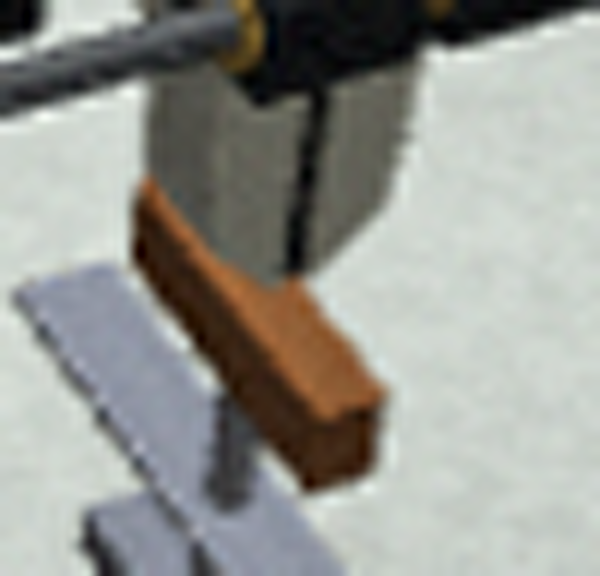

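The picture shows the shut fingertips at about (334,258), above and partly in front of the bar's top. They really stand near z≈90, although the reported z implies 53. The bar hasn't moved. I'll open and descend with the fingers straddling it, which is collision-free under either reading, then check.

```bash

python3 -m pendant '[[[0,0,0],[0,0,0],1],[[0,0,0],[0,0,0],1],[[0,0,0],[0,0,0],1],[[0,0,0],[0,0,0],1],[[0,0,0],[0,0,0],1],[[0,0,0],[0,0,0],1],[[0,0,0],[0,0,0],1],[[0,0,0],[0,0,0],1],[[0,0,0],[0,0,0],1],[[0,0,0],[0,0,0],1]]'
python3 -m pendant '[[[0,0,-0.2],[0,0,0],1],[[0,0,-0.2],[0,0,0],1],[[0,0,-0.2],[0,0,0],1],[[0,0,-0.2],[0,0,0],1],[[0,0,-0.2],[0,0,0],1],[[0,0,0],[0,0,0],1],[[0,0,0],[0,0,0],1],[[0,0,0],[0,0,0],1],[[0,0,0],[0,0,0],1],[[0,0,0],[0,0,0],1]]'
python3 - <<'E'
from h import *
cv2.imwrite("pics/z4.png",crop(bot.capture("side"),270,205,120,110,5))
print(bot.get_obs()["tool_pos"])
E
```

```text
time: 6.13
tool_pos: [620.5, -266.3, 70.3]
tcp_rot: [3.142, 0.0, 1.88]
contact_force: [0.2, 0.2, 0.9]
grip_width: 62.0
finger_force: 0.0
time: 6.97
tool_pos: [620.8, -266.5, 40.8]
tcp_rot: [3.141, 0.001, 1.879]
contact_force: [0.5, -0.0, 0.1]
grip_width: 91.9
finger_force: 0.0
[ 620.7322554  -266.40913148   40.72674602]
```

View pics/z4.png

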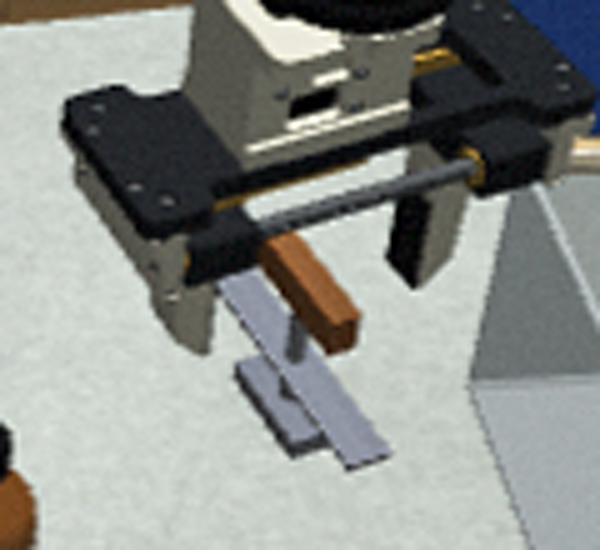

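The fingertips are at (312,276) and (353,263), which puts them at z≈60. The actual z is therefore about 36 mm above what the report implies, and the bar sits between the fingers. I'll go 7 mm lower and close.

```bash

python3 -m pendant '[[[0,0,-0.12],[0,0,0],1],[[0,0,-0.12],[0,0,0],1],[[0,0,0],[0,0,0],-1],[[0,0,0],[0,0,0],-1],[[0,0,0],[0,0,0],-1],[[0,0,0],[0,0,0],-1],[[0,0,0],[0,0,0],-1],[[0,0,0],[0,0,0],-1],[[0,0,0],[0,0,0],-1],[[0,0,0],[0,0,0],-1]]'
python3 -m pendant '[[[0,0,0],[0,0,0],-1],[[0,0,0],[0,0,0],-1],[[0,0,0],[0,0,0],-1],[[0,0,0],[0,0,0],-1],[[0,0,0],[0,0,0],-1],[[0,0,0],[0,0,0],-1],[[0,0,0],[0,0,0],-1],[[0,0,0],[0,0,0],-1],[[0,0,0],[0,0,0],-1],[[0,0,0],[0,0,0],-1]]'
```

```text
time: 7.85
tool_pos: [620.6, -266.3, 33.2]
tcp_rot: [3.141, 0.0, 1.88]
contact_force: [0.4, -0.1, 1.5]
grip_width: 43.1
finger_force: 0.0
time: 8.68
tool_pos: [620.5, -266.3, 33.1]
tcp_rot: [3.141, -0.0, 1.88]
contact_force: [1.0, -1.1, -0.4]
grip_width: 13.8
finger_force: 30.0
```

```bash

python3 -m pendant '[[[0,0,0.3],[0,0,0],-1],[[0,0,0.7],[0,0,0],-1],[[0,0,1],[0,0,0],-1],[[-0.37,0.75,0],[0,0,-0.13],-1],[[-0.37,0.75,0],[0,0,-0.13],-1],[[-0.37,0.75,0],[0,0,-0.13],-1],[[-0.37,0.75,0],[0,0,-0.13],-1],[[-0.37,0.75,0],[0,0,-0.13],-1],[[-0.37,0.75,0],[0,0,-0.13],-1],[[-0.37,0.75,0],[0,0,-0.13],-1]]'
python3 -m pendant '[[[-0.37,0.75,0],[0,0,-0.13],-1],[[-0.37,0.75,0],[0,0,-0.13],-1],[[-0.37,0.75,0],[0,0,-0.13],-1],[[-0.37,0.75,0],[0,0,-0.13],-1],[[-0.37,0.75,0],[0,0,-0.13],-1],[[-0.37,0.75,0],[0,0,-0.13],-1],[[-0.37,0.75,0],[0,0,-0.13],-1],[[0,0,0],[0,0,0],-1],[[0,0,0],[0,0,0],-1],[[0,0,0],[0,0,0],-1]]'
python3 - <<'E'
from h import *
o=bot.get_obs(); p=o["tool_pos"]; print(p,o["tcp_rot"])
im=np.ascontiguousarray(bot.capture("side")); cv2.imwrite("pics/s5raw.png",im); u,v=proj("side",[*p[:2],80]).astype(int); x,y=u-80,v-60;print(x,y)
cv2.imwrite("pics/z5.png",crop(im,x,y,160,120,5))
E
```

```text
time: 9.52
tool_pos: [542.1, -107.8, 93.7]
tcp_rot: [3.141, 0.0, 1.769]
contact_force: [-0.3, -0.1, -2.2]
grip_width: 13.6
finger_force: 30.0
time: 10.35
tool_pos: [465.7, 48.4, 93.7]
tcp_rot: [3.14, 0.001, 1.662]
contact_force: [-0.7, -0.8, -1.6]
grip_width: 13.7
finger_force: 30.0
[465.71377981  48.40417608  93.67957572] [3.14032586e+00 5.17473094e-04 1.66185956e+00]
160 113
```

View pics/z5.png

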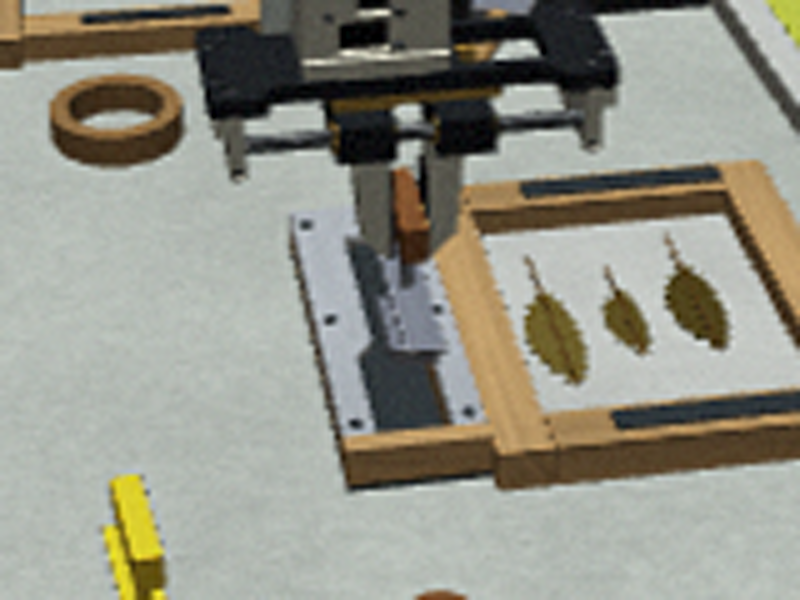

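```bash
python3 - <<'E'
from h import *
f=lambda X,Y,z: onz("side",(X+.5)/5-.5+160,(Y+.5)/5-.5+113,z)
d=np.array([-.0902,.9959])
print("stud via strap end", f(412,352,89)+58*d, "via bar front bottom",f(413,264,122.6)+30*d)
print("pocket end side",f(410,429,26)," top says 466.2 16.2")
print("closed corner of rail left-far", f(291,215,26),"frontleft",f(347,437,26))
E
```

```text
stud via strap end [460.65139662  50.7978067 ] via bar front bottom [465.50592676  48.13599211]
pocket end side [466.36952246  16.02685785]  top says 466.2 16.2
closed corner of rail left-far [412.43435959 226.62840355] frontleft [434.49783499  11.66096129]
```

```bash

python3 -m pendant '[[[-0.07,0.04,-0.2],[0,0,0],-1],[[0,0,-0.2],[0,0,0],-1],[[0,0,-0.2],[0,0,0],-1],[[0,0,-0.2],[0,0,0],-1],[[0,0,-0.2],[0,0,0],-1],[[0,0,-0.2],[0,0,0],-1],[[0,0,0],[0,0,0],-1],[[0,0,0],[0,0,0],-1],[[0,0,0],[0,0,0],-1],[[0,0,0],[0,0,0],-1]]'
```

```text
time: 11.23
tool_pos: [463.3, 49.9, 57.4]
tcp_rot: [3.141, 0.0, 1.661]
contact_force: [-0.3, -0.6, -2.0]
grip_width: 13.5
finger_force: 30.0
```

```bash

python3 -m pendant '[[[0,0,-0.1],[0,0,0],-1],[[0,0,-0.1],[0,0,0],-1],[[0,0,-0.1],[0,0,0],-1],[[0,0,-0.1],[0,0,0],-1],[[0,0,-0.1],[0,0,0],-1],[[0,0,-0.08],[0,0,0],-1],[[0,0,0],[0,0,0],-1],[[0,0,0],[0,0,0],-1],[[0,0,0],[0,0,0],-1],[[0,0,0],[0,0,0],-1]]'
```

```text
time: 12.07
tool_pos: [463.2, 49.9, 39.9]
tcp_rot: [3.141, 0.0, 1.661]
contact_force: [-0.3, 0.2, -1.2]
grip_width: 13.7
finger_force: 30.0
```

```bash

python3 -m pendant '[[[-0.018,0.2,0],[0,0,0],-1],[[-0.018,0.2,0],[0,0,0],-1],[[-0.018,0.2,0],[0,0,0],-1],[[-0.018,0.2,0],[0,0,0],-1],[[-0.018,0.2,0],[0,0,0],-1],[[-0.018,0.2,0],[0,0,0],-1],[[-0.018,0.2,0],[0,0,0],-1],[[-0.018,0.2,0],[0,0,0],-1],[[-0.018,0.2,0],[0,0,0],-1],[[-0.018,0.2,0],[0,0,0],-1]]'
```

```text
time: 12.9
tool_pos: [457.5, 110.5, 39.7]
tcp_rot: [3.142, 0.0, 1.661]
contact_force: [0.1, 0.2, -2.0]
grip_width: 13.5
finger_force: 30.0
```

```bash

python3 -m pendant '[[[-0.023,0.26,0],[0,0,0],-1],[[-0.023,0.26,0],[0,0,0],-1],[[-0.023,0.26,0],[0,0,0],-1],[[-0.023,0.26,0],[0,0,0],-1],[[-0.023,0.26,0],[0,0,0],-1],[[-0.023,0.26,0],[0,0,0],-1],[[-0.023,0.26,0],[0,0,0],-1],[[-0.023,0.26,0],[0,0,0],-1],[[-0.023,0.25,0],[0,0,0],-1],[[-0.023,0.25,0],[0,0,0],-1]]'
python3 -m pendant '[[[0,0,0],[0,0,0],-1],[[0,0,0],[0,0,0.2],-1],[[0,0,0],[0,0,0.4],-1],[[0,0,0],[0,0,0.5],-1],[[0,0,0],[0,0,0.5],-1],[[0,0,0],[0,0,0.5],-1],[[0,0,0],[0,0,0.5],-1],[[0,0,0],[0,0,0.5],-1],[[0,0,0],[0,0,0.5],-1],[[0,0,0],[0,0,0],-1]]'
```

```text
time: 13.73
tool_pos: [450.6, 188.1, 39.7]
tcp_rot: [3.142, 0.0, 1.661]
contact_force: [0.3, 0.2, -2.3]
grip_width: 14.2
finger_force: 30.0
time: 14.57
tool_pos: [450.8, 186.8, 39.7]
tcp_rot: [-3.142, 0.0, 2.096]
contact_force: [0.3, 0.4, -2.3]
grip_width: 13.9
finger_force: 30.0
```

```bash

python3 -m pendant '[[[0,0.05,0],[0,0,0.6],-1],[[0,0,0],[0,0,0.6],-1],[[0,0,0],[0,0,0.6],-1],[[0,0,0],[0,0,0.6],-1],[[0,0,0],[0,0,0.6],-1],[[0,0,0],[0,0,0.6],-1],[[0,0,0],[0,0,0.6],-1],[[0,0,0],[0,0,0.6],-1],[[0,0,0],[0,0,0.6],-1],[[0,0,0],[0,0,0.6],-1]]'
python3 -m pendant '[[[0,0,0],[0,0,0.6],-1],[[0,0,0],[0,0,0.6],-1],[[0,0,0],[0,0,0.6],-1],[[0,0,0],[0,0,0.6],-1],[[0,0,0],[0,0,0.6],-1],[[0,0,0],[0,0,0.4],-1],[[0,0,0],[0,0,0],-1],[[0,0,0],[0,0,0],-1],[[0,0,0],[0,0,0],-1],[[0,0,0],[0,0,0],-1]]'
```

```text
time: 15.4
tool_pos: [450.8, 188.5, 39.7]
tcp_rot: [-3.142, -0.0, 2.815]
contact_force: [-0.0, -0.5, -1.6]
grip_width: 13.9
finger_force: 30.0
time: 16.23
tool_pos: [450.7, 188.7, 39.7]
tcp_rot: [3.142, -0.0, -3.064]
contact_force: [-0.1, -0.2, -1.8]
grip_width: 13.5
finger_force: 30.0
```

```bash

python3 -m pendant '[[[0,0,-0.04],[0,0,0],-1],[[0,0,-0.04],[0,0,0],-1],[[0,0,0],[0,0,0],-1],[[0,0,0],[0,0,0],-0.6],[[0,0,0],[0,0,0],-0.3],[[0,0,0],[0,0,0],0],[[0,0,0],[0,0,0],0],[[0,0,0],[0,0,0],0],[[0,0,0],[0,0,0],0],[[0,0,0],[0,0,0],0]]'
python3 -m pendant '[[[0,0,0.2],[0,0,0],0],[[0,0,0.3],[0,0,0],0],[[0,0,0.5],[0,0,0],0],[[0,0,0.5],[0,0,0],0],[[0,0,0.7],[0,0,0],0],[[0,0,0.7],[0,0,0],0],[[0,0,0],[0,0,0],0],[[0,0,0],[0,0,0],0],[[0,0,0],[0,0,0],0],[[0,0,0],[0,0,0],0]]'
python3 - <<'E'
from h import *
im=np.ascontiguousarray(bot.capture("side"))
cv2.imwrite("pics/z6.png",crop(im,160,100,160,120,5))
E
```

```text
time: 17.07
tool_pos: [450.8, 188.8, 37.4]
tcp_rot: [3.141, 0.0, -3.062]
contact_force: [-0.3, -0.4, 0.2]
grip_width: 45.9
finger_force: 0.0
time: 17.9
tool_pos: [450.0, 188.6, 123.6]
tcp_rot: [-3.141, -0.002, -3.062]
contact_force: [0.3, 0.6, 0.1]
grip_width: 46.0
finger_force: 0.0
```

View pics/z6.png

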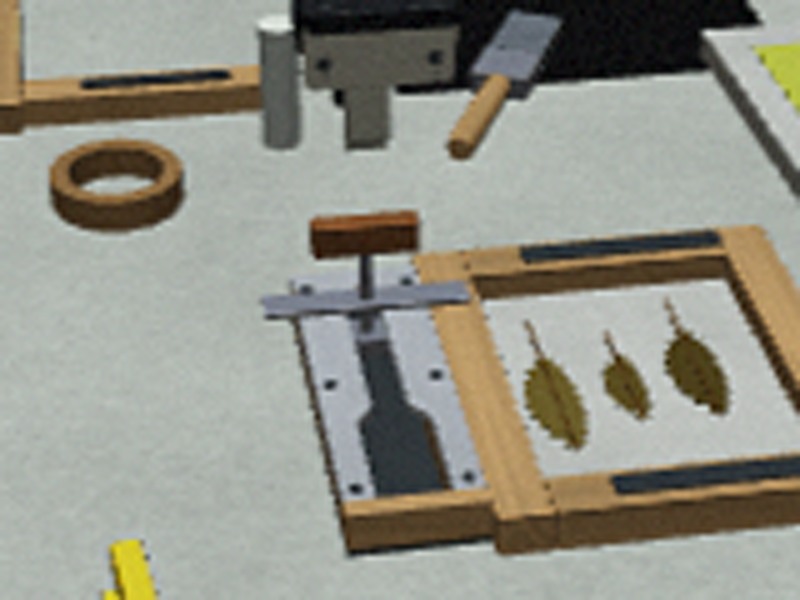

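The bar stud stands upright at the closed end, at about (365,300) in the crop. Its strap lies across the frame edge and the gripper is clear, so I'm handing in.

```bash
python3 -c "
from plant import bot
print(bot.close_job())"
```

```text
the job is handed in; nothing more can be done
None
```

The bar-handled hold-down is at the closed end of the slot, turned a quarter turn with its strap across the frame's edge and released; the round-knob one was not touched, and the job was handed in at about 18 s (no verdict was returned).

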